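Seat the centrifuge rotor and key in the run

TASK

Turn the centrifuge's rotor on its spindle until its bar handle lines up with the two black ribs on the rim and the rotor drops down fully home over the drive key. Then enter the run on the keypad console, pressing one key at a time fully down: the round key, the triangular key and the square key, in that order, each of which stays down, and last the long bar key, which springs back up when let go. Leave the cross-shaped key up, and do not disturb the wash bottle or the jars standing close by.

Things in the scene. Friction and masses are not known exactly. Their poses are not given: they have to be found in the camera images.
- spindle (a point): Point on the spindle axis of the fixed centrifuge, on the steel flange that the seated rotor rests on, 50 mm above the worktop. z is up; x runs along the drive key (steel bar 46 x 14 mm, 11 mm high, across the 18 mm shaft) and towards the two black ribs on the rim. White round housing 184 mm across, open on top, rim 85 mm high, ribs 92 mm.
- rotor_handle (a point): Centre of the rotor's black bar handle: 70 mm long (point x), 14 mm wide (y), 32 mm high, its top 16 mm above this point; grasp it across its width from above. At the start this point is 67 mm above spindle and the handle is 0.5 rad or more out of line with the key; brought in line (either way round, within 0.1 rad) and let go, the rotor drops 11 mm, to 56 mm.
- console: Fixed keypad console: white box 150 mm (x) by 270 mm (y), top 45 mm above the worktop; origin at the centre of its underside. Four push-lock keys stand in a row along its y axis at x = +30 mm, y = -84, -28, +28 and +84 mm, in any order; the bar key lies at x = -43 mm.
- round_key_top (a point): Point at the centre of the top face of the round key, 40 mm across, white plastic, standing 14 mm proud of the console top (59 mm above the worktop) when up, 6 mm proud when down; it sits on a 52 mm square black base 3 mm high. Site axes are those of the console; the point moves down with the key.
- round_key (a joint): Travel of the round key in m: 0 up, 0.008 fully down. Push-lock: it resists with about 4 N at the top, less on the way, then clicks through at 5 mm and stays down at 8 mm by itself.
- triangle_key_top (a point): Point at the centre of the top face of the triangular key, about 40 mm across (corners 26 mm from this point), white plastic, standing 14 mm proud of the console top (59 mm above the worktop) when up, 6 mm proud when down; it sits on a 52 mm square black base 3 mm high. Site axes are those of the console; the point moves down with the key.
- triangle_key (a joint): Travel of the triangular key in m: 0 up, 0.008 fully down. Push-lock: it resists with about 4 N at the top, less on the way, then clicks through at 5 mm and stays down at 8 mm by itself.
- square_key_top (a point): Point at the centre of the top face of the square key, 38 mm across, white plastic, standing 14 mm proud of the console top (59 mm above the worktop) when up, 6 mm proud when down; it sits on a 52 mm square black base 3 mm high. Site axes are those of the console; the point moves down with the key.
- square_key (a joint): Travel of the square key in m: 0 up, 0.008 fully down. Push-lock: it resists with about 4 N at the top, less on the way, then clicks through at 5 mm and stays down at 8 mm by itself.
- cross_key_top (a point): Point at the centre of the top face of the cross-shaped (plus) key, 44 mm across, arms 15 mm wide; not to be pressed, white plastic, standing 14 mm proud of the console top (59 mm above the worktop) when up, 6 mm proud when down; it sits on a 52 mm square black base 3 mm high. Site axes are those of the console; the point moves down with the key.
- cross_key (a joint): Travel of the cross-shaped key in m: 0 up, 0.008 fully down. Push-lock: it resists with about 4 N at the top, less on the way, then clicks through at 5 mm and stays down at 8 mm by itself.
- bar_key_top (a point): Point at the centre of the top face of the long bar key, 26 x 120 mm (long along console y), white plastic, standing 14 mm proud of the console top (59 mm above the worktop) when up, on a black base 38 x 132 mm and 3 mm high.
- bar_key (a joint): Travel of the bar key in m: 0 up, 0.008 fully down. A spring returns it: 1.5 N at the top, 4.5 N fully down.
- wash_bottle: Loose white wash bottle with a bent spout, 78 x 82 mm, 212 mm tall, behind and between centrifuge and console; origin at the centre of its underside, z up. Bystander.
- black_jar: Loose jar with a black lid, 55 mm across, 90 mm tall, close behind the console; origin at the centre of its underside. Bystander.
- red_jar: Loose small jar with a red lid, 50 mm across, 55 mm tall, close behind the centrifuge; origin at the centre of its underside. Bystander.
- white_jar: Loose white jar, 65 mm across, 72 mm tall, close in front of the centrifuge; origin at the centre of its underside. Bystander.
- rotor: The loose rotor, 0.25 to 0.5 kg: an aluminium cone 120 mm across under the handle, hub top 32 mm below the handle's top. Origin at the centre of its underside, 56 mm below rotor_handle, same axes. A keyway 18 mm wide in its underside runs parallel to the handle; at the start it rests on top of the key.
Not all that is in view belongs to the job. Leave any green look-alike of the rotor alone.

How it is judged:
By the outcome, as a careful person would: the job done as asked, in the order asked, and still so for the second after the job is handed in, with the robot touching nothing.
It also fails if it takes over 61 s, if anything falls off the work surface, if the arm or the gripper's body presses on something with over 40 N, if the wrist force passes 120 N, or if a joint passes its speed limit or range.

ROBOT

A 7-joint arm with a two-finger parallel gripper is mounted at the origin on a cart in front of the work surface, level with it; the furniture and walls round the work are solid. World frame = base frame: x ahead of the robot, y to its left, z up, the work surface at z = 0. Lengths are in m, angles in rad, forces in N, time in s.
With the tool pointing down it reaches from about 0.4 to 0.85 m from the base axis. Payload 10.4 kg.
Tool frame: the origin (TCP) lies midway between the tips of the shut fingers; the grasp point (between the pads) lies 19 mm behind it; z points along the fingers, y is the line along which they close (so a half turn about z gives the same grasp; the last joint's range is limited). The gripper opens to 87 mm and grips with 3 to 60 N. Pads are 19 mm wide; open, the fingers measure 117 mm over their backs; the gripper's body (75 mm by 190 mm) begins 51 mm behind the grasp point.
Start: joints at [1.303, 0.332, -0.065, 1.46, 0.022, 1.35, -0.088], TCP at [0.151, -0.606, 0.223] pointing down, gripper open.
Joint ranges: [-2.6, 2.6], [-0.5, 2.12], [-1.47, 1.34], [0.16, 2.42], [-1.27, 4.41], [0.06, 2.06], [-2.6, 2.6]. Speed limits (rad/s): [2.22, 2.22, 2.79, 2.79, 3.14, 3.14, 3.14].

INTERFACE

Orientations are given as [roll, pitch, yaw] about the fixed x, y, z axes, in that order (R = Rz(yaw) Ry(pitch) Rx(roll)).
In Python, from rig import r gives the robot as it stands.
- The arm moves only by the tool jog_arm, never from a script. Its argument "series" is a list of rows, each an object with "delta_pos": the shift along the world's x, y, z in cm, a list of three; "yaw": the turn about the world's z in degrees. In form: [{"delta_pos": [x, y, z], "yaw": yaw}, ...]. A call has 1 to 10 rows; each row shifts and turns the commanded pose from where the row before left it; what a row does not reach is not made up. A row lasts 1/12 s, in which the tool goes at most 41.7 mm and 7.16 degrees, less where a joint would pass 70% of its speed; a pose out of reach is approached as far as the arm can. A call with a gripper value outside its range is refused whole. "fingers" is the closure, from 0 (fully open) to 1 (shut), set as the call begins (left out, the last holds). The fingers move at their own pace and stop on an object; the grip force is fixed at half the most. Time passes only in rows, so rows that do not move let the fingers close. It gives the time, the measured TCP pose, the force, the opening and the grip force at its end, in the units of the state.
- r.observe(): the state, without advancing time (a new reading comes with each control period).
- r.read_camera(name): name is "scene" or "top"; returns a dict with "pixels" (480x640x3 uint8, red, green, blue), "intrinsics" (3x3 intrinsics, pixels), "origin" and "rotation" of the camera in the world. Camera axes: x right, y down, z forward; pixel columns grow to the right and rows downward; lengths in m; the calibration is good to about 2 mm. A picture is of the moment at which its call begins. There is no depth.
- r.sign_off(): hands the job in; it is judged then, once.
Trained networks look in a picture, given as the dict that the camera call returned (one of the last four; its "shot" number tells which), for a name from the list of things; names that differ only in an ending like _2 or _b are one class to them, and where a whole thing is asked for, a point or a joint stands for the part that bears it (a point fixed in the world has none). Each returns a list of dicts, best first, with "score" (0 to 1); they miss things now and then, are a little off and sometimes report something else, mostly with a low value. They report only what shows in the picture. A call takes as long as a camera call. They do not tell look-alikes from the thing itself.
- r.find_in(picture, name): "position" ([x, y, z] in m, in world coordinates, good to about 4 mm: the middle of the surface that is visible of it).
The state is a dict: "t": time; "joints": joint angles; "joint_velocities": joint speeds; "tau": joint torques, N m; "ee_pos": TCP position; "tcp_rot": TCP orientation; "force": force on the tool from outside, world axes, zero at the start; "ft_torque": the same for the moment, N m; "grip_width": opening from 0.0 (shut) to 1.0 (fully open); "gripper_force": force on a finger pad.
Only numpy, scipy, OpenCV 4.12 (cv2) and the standard library are available. Lean on these libraries where they do the work, as an engineer would, in place of code of your own. Each camera call takes 0.05 s, during which the arm holds its last target. There are 200 camera calls.

## Working session

There is one attempt and no reset: what is moved stays moved. The work goes in short steps, Python scripts to look and compute and a tool call to move; the robot and the scene stay as the last step left them, time stands still between calls to the robot, and variables do not carry over. Pictures are saved under pics/ and viewed, at most 10 in all, crops included, and the job is handed in when it is done.

Besides the shell and the picture viewer there is one more tool, called after "Request:" as name(argument=value, ...) on one line, values as JSON. jog_arm: Moves the arm, as the interface text tells. Its arguments: {"type":"object","properties":{"series":{"type":"array","items":{"type":"object","properties":{"delta_pos":{"type":"array","items":{"type":"number"}},"yaw":{"type":"number"}}}},"fingers":{"type":"number"}},"required":["series"]}

```bash
mkdir -p pics; cat > h.py <<'E'
import numpy as np, cv2
from rig import r
def px2w(p,uv,z):
    K=np.array(p["intrinsics"]);R=np.array(p["rotation"]);o=np.array(p["origin"])
    d=R@np.linalg.solve(K,[uv[0],uv[1],1.]);return o+d*(z-o[2])/d[2]
def w2px(p,X):
    K=np.array(p["intrinsics"]);R=np.array(p["rotation"]);o=np.array(p["origin"])
    c=K@(R.T@(np.array(X)-o));return c[:2]/c[2]
def save(p,n,s=1,box=None):
    im=cv2.cvtColor(np.array(p["pixels"]),cv2.COLOR_RGB2BGR)
    if box: im=im[box[1]:box[3],box[0]:box[2]]
    cv2.imwrite("pics/"+n,cv2.resize(im,None,fx=s,fy=s,interpolation=cv2.INTER_CUBIC))
E
python3 - <<'E'
from h import *
np.set_printoptions(precision=3,suppress=True)
s=r.observe();print(s["t"],s["ee_pos"],s["tcp_rot"])
for c in ("top","scene"):
    p=r.read_camera(c);save(p,c+"0.png")
    print(c,p["origin"])
    for n in ["rotor_handle","rotor","console","round_key_top","triangle_key_top","square_key_top","cross_key_top","bar_key_top","wash_bottle","black_jar","red_jar","white_jar"]:
        for d in r.find_in(p,n)[:2]: print(n,np.array(d["position"]),round(d["score"],2),w2px(p,d["position"]))
E
```

```text
0.0 [ 0.151 -0.606  0.222] [-3.14   0.     0.245]
top [ 0.316 -0.072  1.55 ]Traceback (most recent call last):
  File "<stdin>", line 8, in <module>
  File "h.py", line 8, in w2px
    c=K@(R.T@(np.array(X)-o));return c[:2]/c[2]
      ~^^~~~~~~~~~~~~~~~~~~~~
ValueError: matmul: Input operand 1 does not have enough dimensions (has 0, gufunc core with signature (n?,k),(k,m?)->(n?,m?) requires 1)
```

```bash
ls pics
```

```text
top0.png
```

View pics/top0.png

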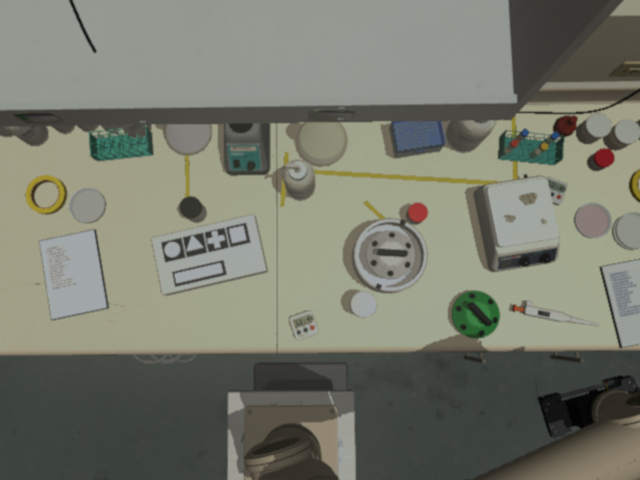

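The top view shows the centrifuge at about (390,255) with its handle near horizontal, and the green decoy at (475,314). The console is at (209,255), with round (173,249), triangle (194,244), cross (216,240), square (237,234) and the bar at (199,273).

```bash
python3 - <<'E'
from h import *
np.set_printoptions(precision=3,suppress=True)
for c in ("top","scene"):
    p=r.read_camera(c);save(p,c+"1.png")
    if c=="top": save(p,"crop1.png",6,(340,205,440,300)); np.save("top1.npy",p["pixels"])
    print(c,p["origin"],p["intrinsics"][0],r.observe()["t"])
    for n in ["rotor_handle","console","round_key_top","triangle_key_top","square_key_top","cross_key_top","bar_key_top","wash_bottle","black_jar","red_jar","white_jar"]:
        for d in r.find_in(p,n)[:2]:
            if n=="rotor_handle" and c=="top": print(d)
            X=np.array(d["position"],float).ravel()
            if X.size==3: print(n,X,round(d["score"],2),w2px(p,X))
E
```

```text
top [ 0.316 -0.072  1.55 ] [601.943   0.    309.18 ] 0.15
{'position': [0.4792, -0.2471, 0.0947], 'score': 0.9}Traceback (most recent call last):
  File "<stdin>", line 11, in <module>
  File "h.py", line 8, in w2px
    c=K@(R.T@(np.array(X)-o));return c[:2]/c[2]
      ~^^~~~~~~~~~~~~~~~~~~~~
ValueError: matmul: Input operand 1 does not have enough dimensions (has 0, gufunc core with signature (n?,k),(k,m?)->(n?,m?) requires 1)
```

```bash
ls pics
```

```text
crop1.png
top0.png
top1.png
```

View pics/crop1.png

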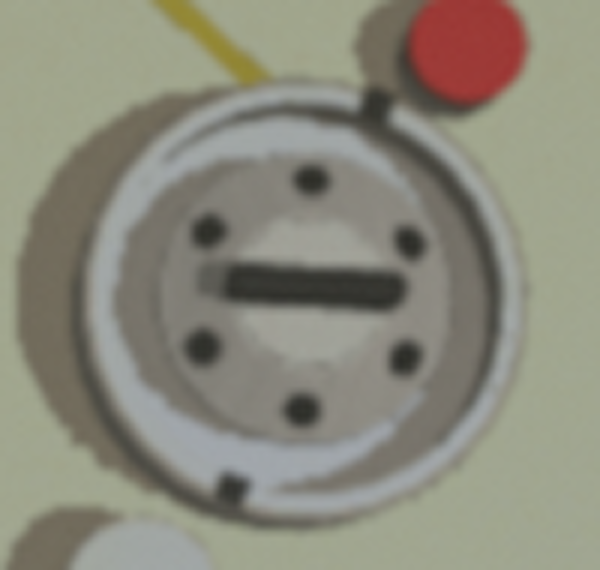

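The crop shows the two rim ribs at full-image (402.8,222.7) and (378.7,286.3). The real rotor handle centre is near (391,253), almost horizontal. It's the grey rotor in the white housing, not the green one.

The rotation field isn't a matrix, so I'll handle that.

```bash
python3 - <<'E'
s=open('h.py').read()
s=s.replace('R=np.array(p["rotation"])','R=rot(p)').replace('def px2w','from scipy.spatial.transform import Rotation as Ro\ndef rot(p):\n    a=np.array(p["rotation"]);return a if a.ndim==2 else Ro.from_euler("xyz",a).as_matrix()\ndef px2w',1)
open('h.py','w').write(s)
E
python3 - <<'E'
from h import *
np.set_printoptions(precision=3,suppress=True)
for c in ("top","scene"):
    p=r.read_camera(c)
    if c=="scene":save(p,c+"2.png")
    print(c,p["origin"],p["rotation"])
    for n in ["rotor_handle","console","round_key_top","triangle_key_top","square_key_top","cross_key_top","bar_key_top","wash_bottle","black_jar","red_jar","white_jar"]:
        for d in r.find_in(p,n)[:2]:
            X=np.array(d["position"]); print(n,X,round(d["score"],2),w2px(p,X))
    if c=="top":
        P=lambda u,v,z:px2w(p,(u,v),z)
        print("ribs",P(402.8,222.7,.092),P(378.7,286.3,.092))
        print("handle L,R",P(375.5,251.8,.133),P(407.5,253.8,.133),P(391,253,.133))
E
```

```text
top [ 0.316 -0.072  1.55 ] [-3.009  0.016 -1.579]
rotor_handle [ 0.482 -0.248  0.095] 0.92 [390.812 254.796]
rotor_handle [ 0.336 -0.463  0.033] 0.89 [475.846 315.074]
console [0.482 0.182 0.044] 0.64 [217.399 258.749]
console [0.519 0.236 0.061] 0.45 [195.009 243.678]
round_key_top [0.506 0.293 0.056] 0.6 [172.659 249.127]
triangle_key_top [0.518 0.238 0.058] 0.64 [194.734 243.934]
square_key_top [0.54  0.123 0.062] 0.76 [240.155 234.794]
cross_key_top [0.529 0.184 0.06 ] 0.6 [215.831 239.318]
cross_key_top [ 0.481 -0.242  0.034] 0.43 [385.719 257.761]
bar_key_top [0.446 0.222 0.056] 0.97 [200.844 272.657]
bar_key_top [0.54  0.125 0.057] 0.29 [239.538 235.214]
wash_bottle [ 0.665 -0.026  0.142] 0.61 [298.53  177.693]
black_jar [0.607 0.236 0.088] 0.88 [193.665 207.119]
black_jar [0.532 0.185 0.062] 0.48 [215.265 238.059]
red_jar [ 0.588 -0.322  0.052] 0.64 [417.168 214.493]
red_jar [ 0.483 -0.25   0.091] 0.23 [391.259 254.701]
white_jar [ 0.367 -0.181  0.076] 0.86 [363.62  302.806]
ribs [ 0.561 -0.28   0.092] [ 0.406 -0.217  0.092]
handle L,R [ 0.485 -0.207  0.133] [ 0.48  -0.283  0.133] [ 0.482 -0.244  0.133]
scene [-0.302  1.025  1.288] [-2.295 -0.008 -2.493]
rotor_handle [ 0.322 -0.445  0.035] 0.94 [431.27  209.342]
rotor_handle [ 0.474 -0.233  0.092] 0.9 [359.878 210.171]
console [0.469 0.237 0.044] 0.93 [265.789 308.317]
round_key_top [0.503 0.299 0.059] 0.66 [241.026 312.355]
square_key_top [0.542 0.135 0.06 ] 0.48 [269.409 272.349]
bar_key_top [0.443 0.235 0.06 ] 0.93 [273.094 308.262]
wash_bottle [ 0.66  -0.009  0.106] 0.56 [270.295 219.569]
black_jar [0.594 0.262 0.073] 0.92 [226.014 286.339]
black_jar [0.51  0.299 0.057] 0.34 [239.387 312.014]
red_jar [ 0.601 -0.323  0.052] 0.55 [343.455 191.8  ]
red_jar [0.502 0.296 0.057] 0.29 [242.227 312.358]
white_jar [ 0.355 -0.164  0.067] 0.56 [378.677 242.539]
```

View pics/scene2.png

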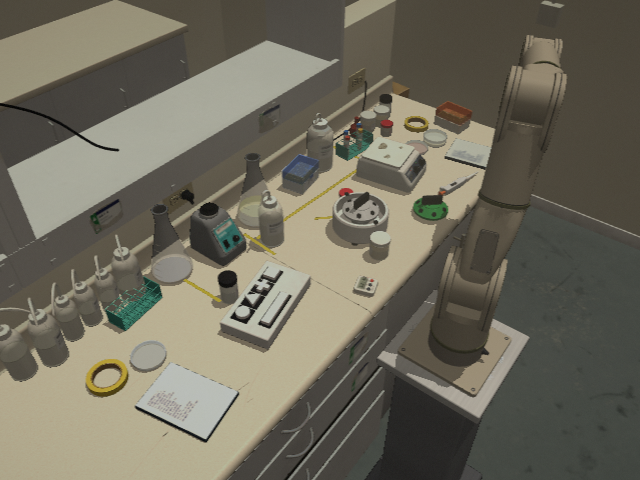

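The scene view agrees with the top view: centrifuge at (360,212), console at (266,305), wash bottle at (270,218), green decoy at (431,208). From the ribs, the spindle is at (0.483,-0.247) and the key axis at -22°. The handle is at 86°, so I'll turn it by +72° with tool yaw going from 86° to 158°.

Request:
jog_arm(fingers=0, series=[{"delta_pos":[1.66,1.8,0],"yaw":3.6},{"delta_pos":[1.66,1.8,0],"yaw":3.6},{"delta_pos":[1.66,1.8,0],"yaw":3.6},{"delta_pos":[1.66,1.8,0],"yaw":3.6},{"delta_pos":[1.66,1.8,0],"yaw":3.6},{"delta_pos":[1.66,1.8,0],"yaw":3.6},{"delta_pos":[1.66,1.8,0],"yaw":3.6},{"delta_pos":[1.66,1.8,0],"yaw":3.6},{"delta_pos":[1.66,1.8,0],"yaw":3.6},{"delta_pos":[1.66,1.8,0],"yaw":3.6}])

```text
t: 2.23
ee_pos: [0.319, -0.4246, 0.2226]
tcp_rot: [3.141, 0.0, 0.879]
force: [0.5, -0.1, 0.2]
grip_width: 1.003
gripper_force: 0.0
```

```bash
python3 - <<'E'
from h import *
np.set_printoptions(precision=3,suppress=True)
p=r.read_camera("top")
g=cv2.cvtColor(np.array(p["pixels"]),cv2.COLOR_RGB2GRAY)[215:295,145:275]
m=(cv2.resize(g,None,fx=4,fy=4,interpolation=cv2.INTER_CUBIC)<100).astype(np.uint8)
cs,_=cv2.findContours(m,cv2.RETR_EXTERNAL,cv2.CHAIN_APPROX_NONE)
for c in cs:
    if cv2.contourArea(c)<800: continue
    b=cv2.boxPoints(cv2.minAreaRect(c))/4+[145-.375,215-.375]
    W=np.array([px2w(p,q,.048) for q in b])
    print(cv2.contourArea(c)/16,b.mean(0),W.mean(0),[np.linalg.norm(W[i]-W[i-1]) for i in (1,2)],[np.degrees(np.arctan2(*(W[i]-W[i-1])[1::-1])) for i in (1,2)])
E
```

```text
165.1875 [198.864 272.88 ] [0.446 0.228 0.048] [np.float64(0.13110357865247413), np.float64(0.03696692678959104)] [np.float64(-77.36172893711348), np.float64(-166.37093420246399)]
160.875 [172.766 249.648] [0.506 0.295 0.048] [np.float64(0.051467583224436696), np.float64(0.050949501038258536)] [np.float64(-78.43037283951311), np.float64(-166.98978945177328)]
163.40625 [194.433 244.538] [0.518 0.241 0.048] [np.float64(0.050658611188634475), np.float64(0.051366179670949065)] [np.float64(-79.1441895338362), np.float64(-167.9580313949514)]
141.5 [216.075 239.543] [0.531 0.186 0.048] [np.float64(0.05124200752086721), np.float64(0.05040981957043597)] [np.float64(-77.51691881095766), np.float64(-166.66756131786335)]
377.0 [237.694 234.465] [0.543 0.131 0.048] [np.float64(0.05115106159824215), np.float64(0.0510121996008404)] [np.float64(-77.42779005424907), np.float64(-166.8609975954851)]
104.03125 [193.25 218.  ] [0.586 0.245 0.048] [np.float64(0.05930429062502242), np.float64(0.017401105294162944)] [np.float64(-90.63314278824785), np.float64(-179.1457459851337)]
```

Request:
jog_arm(series=[{"delta_pos":[1.64,1.78,-0.4],"yaw":3.6},{"delta_pos":[1.64,1.78,-0.4],"yaw":3.6},{"delta_pos":[1.64,1.78,-0.4],"yaw":3.6},{"delta_pos":[1.64,1.78,-0.4],"yaw":3.6},{"delta_pos":[1.64,1.78,-0.4],"yaw":3.6},{"delta_pos":[1.64,1.78,-0.4],"yaw":3.6},{"delta_pos":[1.64,1.78,-0.4],"yaw":3.6},{"delta_pos":[1.64,1.78,-0.4],"yaw":3.6},{"delta_pos":[1.64,1.78,0],"yaw":3.6},{"delta_pos":[1.64,1.78,0],"yaw":3.6}])

```text
t: 3.12
ee_pos: [0.4829, -0.2456, 0.1899]
tcp_rot: [-3.141, -0.001, 1.509]
force: [0.3, 0.3, -0.9]
grip_width: 1.0
gripper_force: 0.0
```

Request:
jog_arm(series=[{"delta_pos":[0,0,0],"yaw":0},{"delta_pos":[0,0,0],"yaw":0},{"delta_pos":[0,0,0],"yaw":0}])

```text
t: 3.37
ee_pos: [0.4816, -0.2478, 0.1901]
tcp_rot: [-3.141, -0.0, 1.503]
force: [0.2, -0.3, -0.5]
grip_width: 1.0
gripper_force: 0.0
```

Request:
jog_arm(series=[{"delta_pos":[0.02,0,-1.4]},{"delta_pos":[0.02,0,-1.4]},{"delta_pos":[0.02,0,-1.4]},{"delta_pos":[0.02,0,-1.4]},{"delta_pos":[0.02,0,-1.2]},{"delta_pos":[0,0,-0.8]},{"delta_pos":[0,0,-0.6]},{"delta_pos":[0,0,0]},{"delta_pos":[0,0,0]}])

```text
validation failed for argument at $.se...
```

Request:
jog_arm(fingers=1, series=[{"delta_pos":[0,0,0]},{"delta_pos":[0,0,0]},{"delta_pos":[0,0,0]},{"delta_pos":[0,0,0]},{"delta_pos":[0,0,0]},{"delta_pos":[0,0,0]},{"delta_pos":[0,0,0]},{"delta_pos":[0,0,0]},{"delta_pos":[0,0,0]},{"delta_pos":[0,0,0]}])

```text
validation failed for argument at $.se...
```

Request:
jog_arm(series=[{"delta_pos":[0.02,0,-1.4],"yaw":0},{"delta_pos":[0.02,0,-1.4],"yaw":0},{"delta_pos":[0.02,0,-1.4],"yaw":0},{"delta_pos":[0.02,0,-1.4],"yaw":0},{"delta_pos":[0.02,0,-1.2],"yaw":0},{"delta_pos":[0,0,-0.8],"yaw":0},{"delta_pos":[0,0,-0.6],"yaw":0},{"delta_pos":[0,0,0],"yaw":0},{"delta_pos":[0,0,0],"yaw":0}])

```text
t: 4.12
ee_pos: [0.4825, -0.2485, 0.1088]
tcp_rot: [3.141, -0.0, 1.501]
force: [0.6, -0.7, 0.2]
grip_width: 1.002
gripper_force: 0.0
```

Request:
jog_arm(fingers=1, series=[{"delta_pos":[0,0,0],"yaw":0},{"delta_pos":[0,0,0],"yaw":0},{"delta_pos":[0,0,0],"yaw":0},{"delta_pos":[0,0,0],"yaw":0},{"delta_pos":[0,0,0],"yaw":0},{"delta_pos":[0,0,0],"yaw":0},{"delta_pos":[0,0,0],"yaw":0},{"delta_pos":[0,0,0],"yaw":0},{"delta_pos":[0,0,0],"yaw":0},{"delta_pos":[0,0,0],"yaw":0}])

```text
t: 4.95
ee_pos: [0.4825, -0.2484, 0.1086]
tcp_rot: [3.141, -0.0, 1.501]
force: [-0.1, -0.7, 0.3]
grip_width: 0.323
gripper_force: 0.0
```

Request:
jog_arm(series=[{"delta_pos":[0,0,0],"yaw":0},{"delta_pos":[0,0,0],"yaw":0},{"delta_pos":[0,0,0],"yaw":0},{"delta_pos":[0,0,0],"yaw":0},{"delta_pos":[0,0,0],"yaw":0},{"delta_pos":[0,0,0],"yaw":0}])

```text
t: 5.45
ee_pos: [0.4826, -0.2484, 0.1085]
tcp_rot: [3.141, -0.0, 1.501]
force: [1.9, 0.4, -1.4]
grip_width: 0.157
gripper_force: 30.0
```

Request:
jog_arm(series=[{"delta_pos":[0,0,0],"yaw":4.5},{"delta_pos":[0,0,0],"yaw":4.5},{"delta_pos":[0,0,0],"yaw":4.5},{"delta_pos":[0,0,0],"yaw":4.5},{"delta_pos":[0,0,0],"yaw":4.5},{"delta_pos":[0,0,0],"yaw":4.5},{"delta_pos":[0,0,0],"yaw":4.5},{"delta_pos":[0,0,0],"yaw":4.5}])

```text
t: 6.12
ee_pos: [0.482, -0.2487, 0.1085]
tcp_rot: [-3.141, -0.0, 2.133]
force: [-0.2, -0.7, -1.0]
grip_width: 0.16
gripper_force: 30.0
```

Request:
jog_arm(series=[{"delta_pos":[0,0,0],"yaw":4.5},{"delta_pos":[0,0,0],"yaw":4.5},{"delta_pos":[0,0,0],"yaw":4.5},{"delta_pos":[0,0,0],"yaw":4.5},{"delta_pos":[0,0,0],"yaw":4.5},{"delta_pos":[0,0,0],"yaw":4.5},{"delta_pos":[0,0,0],"yaw":4.5},{"delta_pos":[0,0,0],"yaw":4.5},{"delta_pos":[0,0,0],"yaw":0},{"delta_pos":[0,0,0],"yaw":0}])

```text
t: 6.95
ee_pos: [0.482, -0.2483, 0.1081]
tcp_rot: [3.141, -0.001, 2.755]
force: [1.3, -0.5, -5.5]
grip_width: 0.158
gripper_force: 30.0
```

Tool yaw is 157.8° and the wrist now carries the rotor's weight (−5.5 N), so the keyway is over the key. Releasing.

Request:
jog_arm(fingers=0, series=[{"delta_pos":[0,0,0],"yaw":0},{"delta_pos":[0,0,0],"yaw":0},{"delta_pos":[0,0,0],"yaw":0},{"delta_pos":[0,0,0],"yaw":0},{"delta_pos":[0,0,0],"yaw":0},{"delta_pos":[0,0,0],"yaw":0},{"delta_pos":[0,0,0],"yaw":0},{"delta_pos":[0,0,0],"yaw":0}])

```text
t: 7.62
ee_pos: [0.4825, -0.2484, 0.1086]
tcp_rot: [3.142, 0.0, 2.758]
force: [0.3, -0.8, -0.4]
grip_width: 0.678
gripper_force: 0.0
```

Request:
jog_arm(series=[{"delta_pos":[0,0,1],"yaw":0},{"delta_pos":[0,0,2],"yaw":0},{"delta_pos":[0,0,2],"yaw":0},{"delta_pos":[0,0,2],"yaw":0},{"delta_pos":[0,1.5,2],"yaw":-4},{"delta_pos":[0,2.5,0],"yaw":-4},{"delta_pos":[0,2.5,0],"yaw":-4},{"delta_pos":[0,2.5,0],"yaw":-4},{"delta_pos":[0,2.5,0],"yaw":-4},{"delta_pos":[0,2.5,0],"yaw":-4}])

```text
t: 8.45
ee_pos: [0.4825, -0.1071, 0.1995]
tcp_rot: [3.141, 0.001, 2.336]
force: [-0.0, 0.3, -0.3]
grip_width: 0.999
gripper_force: 0.0
```

Request:
jog_arm(fingers=1, series=[{"delta_pos":[0,2.5,0],"yaw":-4},{"delta_pos":[0,2.5,0],"yaw":-4},{"delta_pos":[0,2.5,0],"yaw":-4},{"delta_pos":[0,2.5,0],"yaw":-4},{"delta_pos":[0,2.5,0],"yaw":-4},{"delta_pos":[0,2.5,0],"yaw":-4},{"delta_pos":[0,2.5,0],"yaw":-4},{"delta_pos":[0,2.5,0],"yaw":-4},{"delta_pos":[0,2.5,0],"yaw":-4},{"delta_pos":[0,2.5,0],"yaw":-4}])

```text
t: 9.28
ee_pos: [0.4824, 0.1429, 0.1995]
tcp_rot: [3.141, 0.0, 1.638]
force: [0.7, 0.3, -0.5]
grip_width: 0.328
gripper_force: 0.0
```

```bash
python3 - <<'E'
from h import *
import cv2
a=r.read_camera("top");b=r.read_camera("scene")
f=lambda p,x0,y0,x1,y1,s:cv2.resize(cv2.cvtColor(np.array(p["pixels"]),cv2.COLOR_RGB2BGR)[y0:y1,x0:x1],(400,400),interpolation=cv2.INTER_CUBIC)
cv2.imwrite("pics/rot3.png",np.hstack([f(a,340,205,440,305,0),f(b,310,160,410,260,0)]))
for p in(a,b): print([(d["position"],d["score"]) for d in r.find_in(p,"rotor_handle")])
E
```

```text
[([0.3377, -0.4603, 0.033], 0.78), ([0.478, -0.2458, 0.0816], 0.59)]
[([0.4694, -0.2323, 0.0836], 0.92), ([0.3238, -0.441, 0.0316], 0.63), ([0.5401, 0.1379, 0.0604], 0.34), ([0.4689, -0.2005, 0.0685], 0.18)]
```

View pics/rot3.png

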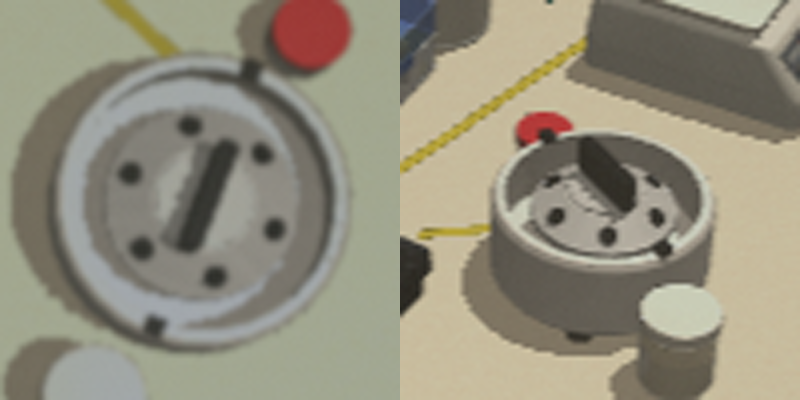

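The handle in the crop now lines up with both ribs (at (250,70) and (155,327) in the left half). The detected handle height fell from 0.095 to 0.083 m, which is the 11 mm drop, so the rotor is seated. Next, the keys, starting with the round key at (0.506,0.295).

Request:
jog_arm(fingers=1, series=[{"delta_pos":[0.3,1.9,0],"yaw":1},{"delta_pos":[0.3,1.9,0],"yaw":1},{"delta_pos":[0.3,1.9,-1],"yaw":1},{"delta_pos":[0.3,1.9,-2],"yaw":1},{"delta_pos":[0.3,1.9,-2.5],"yaw":1},{"delta_pos":[0.3,1.9,-2.5],"yaw":1},{"delta_pos":[0.3,1.9,-2],"yaw":1},{"delta_pos":[0.3,1.9,-2],"yaw":1},{"delta_pos":[0,0,0],"yaw":0},{"delta_pos":[0,0,0],"yaw":0}])

```text
t: 10.32
ee_pos: [0.5062, 0.2929, 0.0777]
tcp_rot: [-3.139, 0.0, 1.781]
force: [0.7, -0.6, 0.4]
grip_width: 0.008
gripper_force: 0.0
```

```bash
python3 - <<'E'
from h import *
a=r.read_camera("top");b=r.read_camera("scene")
f=lambda p,x0,y0,x1,y1:cv2.resize(cv2.cvtColor(np.array(p["pixels"]),cv2.COLOR_RGB2BGR)[y0:y1,x0:x1],(400,400),interpolation=cv2.INTER_CUBIC)
cv2.imwrite("pics/key4.png",np.hstack([f(a,140,195,270,325),f(b,190,230,320,360)]))
print(r.observe()["grip_width"])
E
```

```text
0.007088103737398143
```

View pics/key4.png

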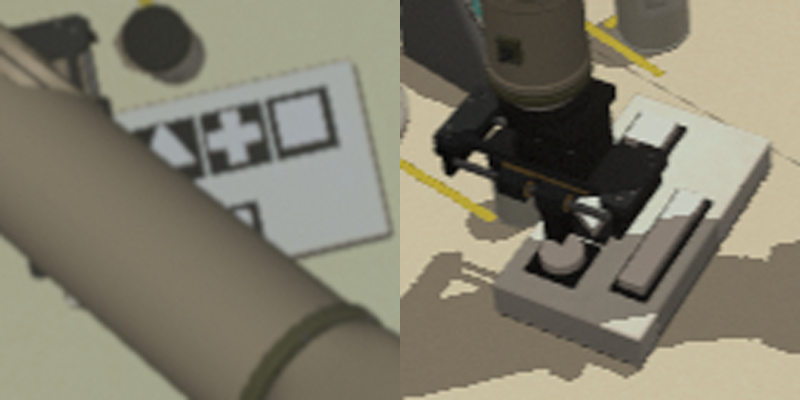

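The scene crop shows the shut fingers directly over the round key, at (565,245) in the right half. Pressing.

Request:
jog_arm(series=[{"delta_pos":[0,0.1,-0.8],"yaw":0},{"delta_pos":[0,0,-0.6],"yaw":0},{"delta_pos":[0,0,-0.3],"yaw":0},{"delta_pos":[0,0,-0.3],"yaw":0},{"delta_pos":[0,0,-0.3],"yaw":0},{"delta_pos":[0,0,-0.2],"yaw":0},{"delta_pos":[0,0,-0.2],"yaw":0},{"delta_pos":[0,0,0],"yaw":0},{"delta_pos":[0,0,0],"yaw":0}])

```text
t: 11.17
ee_pos: [0.5065, 0.2948, 0.0516]
tcp_rot: [3.141, -0.0, 1.781]
force: [-0.2, 0.4, 1.4]
grip_width: 0.008
gripper_force: 0.4
```

Request:
jog_arm(series=[{"delta_pos":[0,0,-0.1],"yaw":0},{"delta_pos":[0,0,-0.1],"yaw":0},{"delta_pos":[0,0,0],"yaw":0},{"delta_pos":[0,0,0],"yaw":0}])

```text
t: 11.5
ee_pos: [0.5066, 0.2949, 0.0514]
tcp_rot: [3.141, 0.001, 1.781]
force: [-7.4, -5.2, 20.7]
grip_width: 0.004
gripper_force: 10.1
```

The key is bottomed. On to the triangular key.

Request:
jog_arm(series=[{"delta_pos":[0,0,0.8],"yaw":0},{"delta_pos":[0,0,1.0],"yaw":0},{"delta_pos":[0,0,1.0],"yaw":0},{"delta_pos":[0.23,-1.08,0],"yaw":0},{"delta_pos":[0.23,-1.08,0],"yaw":0},{"delta_pos":[0.23,-1.08,0],"yaw":0},{"delta_pos":[0.23,-1.08,0],"yaw":0},{"delta_pos":[0.23,-1.08,0],"yaw":0},{"delta_pos":[0,0,0],"yaw":0},{"delta_pos":[0,0,0],"yaw":0}])

```text
t: 12.33
ee_pos: [0.5183, 0.2395, 0.0774]
tcp_rot: [-3.141, 0.0, 1.779]
force: [-0.3, -0.1, -0.8]
grip_width: 0.002
gripper_force: 0.0
```

Request:
jog_arm(series=[{"delta_pos":[0,0,-0.8],"yaw":0},{"delta_pos":[0,0,-0.6],"yaw":0},{"delta_pos":[0,0,-0.3],"yaw":0},{"delta_pos":[0,0,-0.3],"yaw":0},{"delta_pos":[0,0,-0.3],"yaw":0},{"delta_pos":[0,0,-0.3],"yaw":0},{"delta_pos":[0,0,-0.2],"yaw":0},{"delta_pos":[0,0,0],"yaw":0},{"delta_pos":[0,0,0],"yaw":0},{"delta_pos":[0,0,0],"yaw":0}])

```text
t: 13.17
ee_pos: [0.518, 0.2411, 0.0513]
tcp_rot: [3.141, 0.001, 1.781]
force: [-8.5, -4.0, 22.3]
grip_width: 0.004
gripper_force: 10.9
```

Request:
jog_arm(series=[{"delta_pos":[0,0,0.8],"yaw":0},{"delta_pos":[0,0,1.0],"yaw":0},{"delta_pos":[0,0,1.0],"yaw":0},{"delta_pos":[0.5,-2.2,0.6],"yaw":0},{"delta_pos":[0.5,-2.2,0],"yaw":0},{"delta_pos":[0.5,-2.2,0],"yaw":0},{"delta_pos":[0.5,-2.2,0],"yaw":0},{"delta_pos":[0.5,-2.2,-0.6],"yaw":0},{"delta_pos":[0,0,0],"yaw":0},{"delta_pos":[0,0,0],"yaw":0}])

```text
t: 14.0
ee_pos: [0.5434, 0.1291, 0.0778]
tcp_rot: [3.141, 0.0, 1.778]
force: [-0.7, 0.2, 0.4]
grip_width: 0.004
gripper_force: 0.0
```

Request:
jog_arm(series=[{"delta_pos":[0,0,-0.8],"yaw":0},{"delta_pos":[0,0,-0.6],"yaw":0},{"delta_pos":[0,0,-0.3],"yaw":0},{"delta_pos":[0,0,-0.3],"yaw":0},{"delta_pos":[0,0,-0.3],"yaw":0},{"delta_pos":[0,0,-0.3],"yaw":0},{"delta_pos":[0,0,-0.2],"yaw":0},{"delta_pos":[0,0,0],"yaw":0},{"delta_pos":[0,0,0],"yaw":0},{"delta_pos":[0,0,0],"yaw":0}])

```text
t: 14.83
ee_pos: [0.5431, 0.1311, 0.0513]
tcp_rot: [3.141, 0.001, 1.781]
force: [-8.6, -2.5, 23.2]
grip_width: 0.006
gripper_force: 11.2
```

Request:
jog_arm(series=[{"delta_pos":[0,0,0.8],"yaw":0},{"delta_pos":[0,0,1.0],"yaw":0},{"delta_pos":[0,0,2.0],"yaw":0},{"delta_pos":[0,0,2.0],"yaw":0},{"delta_pos":[-1,-1.5,2],"yaw":0},{"delta_pos":[-2,-3,2],"yaw":0},{"delta_pos":[-2,-3,0],"yaw":0},{"delta_pos":[-2,-3,0],"yaw":0},{"delta_pos":[-2,-1.5,0],"yaw":0},{"delta_pos":[0,0,0],"yaw":0}])

```text
t: 15.67
ee_pos: [0.4503, 0.0066, 0.1475]
tcp_rot: [-3.14, 0.003, 1.776]
force: [0.6, 1.1, -0.0]
grip_width: 0.008
gripper_force: 0.0
```

```bash
python3 - <<'E'
from h import *
a=r.read_camera("top");b=r.read_camera("scene")
f=lambda p,x0,y0,x1,y1:cv2.resize(cv2.cvtColor(np.array(p["pixels"]),cv2.COLOR_RGB2BGR)[y0:y1,x0:x1],(400,520),interpolation=cv2.INTER_CUBIC)
cv2.imwrite("pics/key5.png",np.hstack([f(a,145,200,275,370),f(b,210,240,310,370)]))
E
```

```text
(no output)
```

View pics/key5.png

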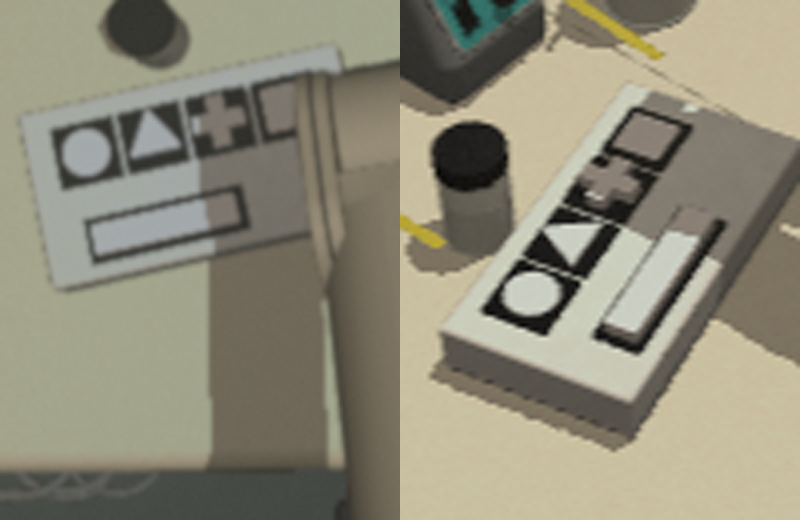

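In the scene crop, the round (530,293), triangle (585,238) and square (648,138) keys sit low with no side walls showing. The cross (610,185) and bar (665,280) are still up. Now the bar key.

Request:
jog_arm(series=[{"delta_pos":[0,2.8,0],"yaw":0},{"delta_pos":[0,2.8,0],"yaw":0},{"delta_pos":[-0.1,2.8,0],"yaw":0},{"delta_pos":[-0.1,2.8,0],"yaw":0},{"delta_pos":[-0.1,2.8,-1],"yaw":0},{"delta_pos":[-0.1,2.8,-2],"yaw":0},{"delta_pos":[0,2.8,-2],"yaw":0},{"delta_pos":[0,2.6,-2],"yaw":0},{"delta_pos":[0,0,0],"yaw":0},{"delta_pos":[0,0,0],"yaw":0}])

```text
t: 16.6
ee_pos: [0.4476, 0.2359, 0.0767]
tcp_rot: [-3.139, -0.003, 1.786]
force: [1.0, 0.3, 0.4]
grip_width: 0.008
gripper_force: 0.0
```

Request:
jog_arm(series=[{"delta_pos":[-0.15,-0.6,-0.8],"yaw":0},{"delta_pos":[0,0,-0.5],"yaw":0},{"delta_pos":[0,0,-0.3],"yaw":0},{"delta_pos":[0,0,-0.3],"yaw":0},{"delta_pos":[0,0,-0.3],"yaw":0},{"delta_pos":[0,0,-0.3],"yaw":0},{"delta_pos":[0,0,-0.2],"yaw":0},{"delta_pos":[0,0,0],"yaw":0},{"delta_pos":[0,0,0],"yaw":0},{"delta_pos":[0,0,0],"yaw":0}])

```text
t: 17.43
ee_pos: [0.4481, 0.2259, 0.0513]
tcp_rot: [3.141, 0.002, 1.78]
force: [-3.4, -6.4, 14.0]
grip_width: 0.006
gripper_force: 6.6
```

The bar is fully down (same 51.3 mm stop, 14 N). Lifting off.

Request:
jog_arm(series=[{"delta_pos":[0,0,0.6],"yaw":0},{"delta_pos":[0,0,1.0],"yaw":0},{"delta_pos":[0,0,2.0],"yaw":0},{"delta_pos":[0,0,2.0],"yaw":0},{"delta_pos":[0,0,2.5],"yaw":0},{"delta_pos":[0,-2,2.5],"yaw":0},{"delta_pos":[0,-3,0],"yaw":0},{"delta_pos":[0,-3,0],"yaw":0},{"delta_pos":[0,-3,0],"yaw":0},{"delta_pos":[0,-3,0],"yaw":0}])

```text
t: 18.27
ee_pos: [0.4473, 0.0858, 0.1572]
tcp_rot: [3.141, 0.0, 1.781]
force: [0.5, 0.5, 0.0]
grip_width: 0.005
gripper_force: 0.0
```

Request:
jog_arm(series=[{"delta_pos":[0,-3,0],"yaw":0},{"delta_pos":[0,-3,0],"yaw":0},{"delta_pos":[0,-2,0],"yaw":0},{"delta_pos":[0,0,0],"yaw":0},{"delta_pos":[0,0,0],"yaw":0},{"delta_pos":[0,0,0],"yaw":0}])

```text
t: 18.77
ee_pos: [0.4476, 0.0077, 0.1569]
tcp_rot: [3.141, -0.0, 1.782]
force: [-0.2, -0.0, -1.1]
grip_width: 0.005
gripper_force: 0.0
```

```bash
python3 - <<'E'
from h import *
b=r.read_camera("scene");save(b,"end6.png",2.5,(200,150,420,370))
for n in ["wash_bottle","black_jar","red_jar","white_jar"]: print(n,[d["position"] for d in r.find_in(b,n)[:1]])
E
```

```text
wash_bottle [[0.6598, -0.0078, 0.1043]]
black_jar [[0.5975, 0.2576, 0.0729]]
red_jar []
white_jar [[0.3549, -0.1636, 0.0639]]
```

View pics/end6.png

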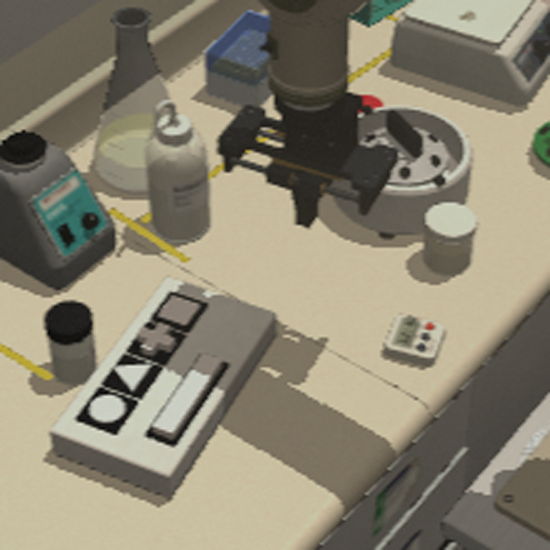

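The final view shows the three keys down at (107,408), (135,377) and (180,310), with the cross (157,342) and bar (180,400) up. The rotor is still seated, the bystanders haven't moved, and the arm is clear.

```bash
python3 -c "
from rig import r
print(r.sign_off())"
```

```text
the job is handed in; nothing more can be done
None
```

The job is handed in at about 19 s: the rotor is seated over the drive key; the round, triangular and square keys are locked down in that order; the bar key was pressed fully and sprang back; the cross key is still up; and no bottle or jar was touched.

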